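Show the coil card to the inspection camera

TASK

Lift the loose retaining bar off the three plug-in cards and lay it inside the open top drawer, wholly within its walls. Then pull out the card with the ring coil and hold it upright in the air in front of the inspection camera, coil side square to the lens and the middle of the coil on the lens axis, 100 mm from the lens; the program finishes while still holding it there. Leave the other two cards in their sockets and the loose things on the bench where they are.

Things in the scene. Friction and masses are not known exactly. Their poses are not given: they have to be found in the camera images.
- bar: loose aluminium retaining bar lying across the card tops in two shallow open cradles; no card can be lifted before it is off. Strip 16 wide (x) x 140 long (y) x 10 high; upright grip fin on its middle, 12 thick (x) x 40 long (y), z 10 to 36 (top). Origin: middle of its underside; z up. 120 g (sizes in mm)
- bar_left (a point): centre of the bar's end face at its +y end (70 from the middle, 5 above the underside) (sizes in mm)
- bar_right (a point): centre of the bar's end face at its -y end
- drawer_floor (a point): inner floor of the open top drawer, under the middle of its open part, about 70 above the table. x into the unit, y along the drawer's width, z up. Inside: y -89 to 89, front wall at x = -75, back at x = 129, side walls 28 high, front panel about 40 high; open to the sky from x = -75 to about x = 70, beyond that under the unit's top (sizes in mm)
- unit_drawer0 (a joint): small fixed two-drawer unit, 250 deep x 220 wide x 120 mm high, a bar handle 35 mm out of each drawer front: how far its top drawer is pulled out (m), 0 shut; it starts 0.145 to 0.17 open, slides to the unit's -x with light friction and need not be moved
- card_coil: plug-in card upright in a socket: green board 4 thick (x) x 56 wide (y) x 62 high; black grip block on its top edge 12 thick (x) x 34 (y), z 62 to 90 (top). Origin: middle of its lower edge; z up, x out of its component side. Wanted: the one with a single ring coil (37 across, with a hole, 15 thick). 50 to 100 g; 18 deep in its socket, loose fit (leans up to 5 degrees), lifts straight out (sizes in mm)
- coil_mid (a point): middle of the ring coil: in the card's frame x = 10, y = 0, z = 40 (50 below the top of the grip block) (sizes in mm)
- coil_look (a point): imaginary point straight out of the coil card's component side: x = 60, y = 0, z = 40 in the card's frame (marks which way it faces) (sizes in mm)
- card_relays: plug-in card upright in a socket: green board 4 thick (x) x 56 wide (y) x 62 high; black grip block on its top edge 12 thick (x) x 34 (y), z 62 to 90 (top). Origin: middle of its lower edge; z up, x out of its component side. This one has two upright box relays (18 x 30, 15 thick) side by side; it stays (sizes in mm)
- card_caps: plug-in card upright in a socket: green board 4 thick (x) x 56 wide (y) x 62 high; black grip block on its top edge 12 thick (x) x 34 (y), z 62 to 90 (top). Origin: middle of its lower edge; z up, x out of its component side. This one has three upright cylindrical capacitors (12 across, 30 high); it stays (sizes in mm)
- rack: green backplane board, fixed, 170 (x) x 300 (y), top 16 above the table; origin on the table under the middle socket. Three black sockets, 38 high above the table, along its y at -84, 0, 84; cards stand with lower edge at 20, top at 110, component side to the rack's +x. Two cradle posts at y = -42 and 42, 10 thick, 32 in x, 123 high, carry the bar (underside at 114) (sizes in mm)
- camera: inspection camera on a stand, fixed: base 130 x 120, grey housing 64 x 52 x 52, lens with a white ring light 66 across. Origin on the table; it looks level along its own -x, lens axis 170 above the table. Column behind the housing reaches 210 high, the housing 196 (sizes in mm)
- lens (a point): middle of the lens's front face, 70 from the camera's origin along its -x, 170 above the table (sizes in mm)
- focus (a point): point of sharp focus: on the lens axis, 100 in front of the lens's front face, 170 above the table (axes as the camera's) (sizes in mm)
- relay: bystander: loose relay, a 18 x 22 x 16 block lying on the board behind the cards; origin on its underside (sizes in mm)
- screwdriver: bystander: screwdriver, 170 long (sizes in mm)
- spool: bystander: solder spool standing on end, 48 across, 36 high; origin on its underside (sizes in mm)
- flux: bystander: small closed jar, 44 across, 45 high; origin on its underside (sizes in mm)
- mug: bystander: mug, 80 across, 92 high; origin on its underside (sizes in mm)
- tape: bystander: roll of tape lying flat, 64 across, 19 high; origin on its underside (sizes in mm)
- brush: bystander: flat brush, 160 long (sizes in mm)
Mind the look-alikes: they are no part of the job. Leave any blue or yellow look-alike of the bar alone.

How it is judged:
By the outcome, as a careful person would: the job done as asked, in the order asked, and still so for the second after the job is handed in, while the arm keeps its last pose, push and grip.
It also fails if it takes over 56 s, if anything falls off the work surface, if the arm or the gripper's body presses on something with over 40 N, if the wrist force passes 120 N, or if a joint passes its speed limit or range.

ROBOT

A 6-joint arm with a two-finger parallel gripper is mounted at the origin on the work surface. World frame = base frame: x ahead of the robot, y to its left, z up, the work surface at z = 0. Lengths are in mm, angles in rad, forces in N, time in s.
With the tool pointing down it reaches from about 350 to 875 mm from the base axis. Payload 4.2 kg.
Tool frame: the origin (TCP) lies at the very end of the fingers, on their centre line; the grasp point (between the pads) lies 19 mm behind it; z points along the fingers, y is the direction in which the jaws open and shut (so a half turn about z gives the same grasp; the last joint's range is limited). The gripper opens to 85 mm and grips with 20 to 120 N. Pads are 22 mm wide; open, the fingers measure 114 mm over their backs; the gripper's body (76 mm by 85 mm) begins 54 mm behind the grasp point. The pads swing forward as they close: fully open they stand 13 mm farther back than shut.
Start: joints at [-0.953, 0.385, 0.008, 0, -1.194, -0.259], TCP at [219.483, -585.172, 231.312] pointing down, gripper open.
Joint ranges: [-3.14, 3.14], [-1.21, 2.06], [-1.07, 1.41], [-3.16, 2.05], [-2.99, -0.16], [-3.1, 3.1]. Speed limits (rad/s): [2.79, 2.79, 3.14, 3.14, 3.14, 3.14].

INTERFACE

Orientations are given as a unit quaternion [x, y, z, w].
In Python, from bench import arm, optics, job gives the robot as it stands.
- The arm moves only by the tool send_rows, never from a script. Its argument "steps" is a list that holds one entry, the list of rows, each a list of 5 numbers: the shift along the tool's x, y, z in cm, then the turn about the tool's z in rad, then the opening, from 0 (shut) to 1 (fully open). A call has 1 to 10 rows; each row shifts and turns the pose as measured when the row begins, along the tool's axes as they then stand; what a row does not reach is not made up. A row lasts 1/12 s, in which the tool goes at most 41.7 mm and 7.16 degrees, less where a joint would pass 70% of its speed; a pose out of reach is approached as far as the arm can. A call with a gripper value outside its range is refused whole. The fingers move at their own pace and stop on an object; the grip force is fixed at half the most. Time passes only in rows, so rows that do not move let the fingers close. It gives the time, the measured TCP pose, the force and the opening at its end, in the units of the state.
- arm.read_state(): the state, without advancing time (a new reading comes with each control period).
- optics.get_image(name): name is "scene" or "top"; returns (picture, depth): 384x512x3 uint8, blue, green, red; 384x512 float32, mm along the optical axis (not along the pixel's ray), 0 where there is no reading.
- optics.get_calibration(name): a dict with "K" (3x3 intrinsics, pixels), "rvec" (rotation vector, rad) and "tvec" (3), from world to camera coordinates, as OpenCV has them. Camera axes: x right, y down, z forward; pixel columns grow to the right and rows downward; lengths in mm; the calibration is good to about 2 mm. A picture is of the moment at which its call begins. get_calibration takes no time and is no camera call.
- job.job_done(): hands the job in, once; it reports no verdict.
The state is a dict: "clock": time; "joints": joint angles; "joint_vel": joint speeds; "joint_efforts": joint torques, N m; "position": TCP position; "ee_rot": TCP orientation; "contact_force": force on the tool from outside, world axes, zero at the start; "wrist_torque": the same for the moment, N m; "gripper_width": finger opening in mm.
Only numpy, scipy, OpenCV 4.12 (cv2) and the standard library are available. Lean on these libraries where they do the work, as an engineer would, in place of code of your own. Each camera call takes 0.05 s, during which the arm holds its last target. There are 200 camera calls.

## Working session

There is one attempt and no reset: what is moved stays moved. The work goes in short steps, Python scripts to look and compute and a tool call to move; the robot and the scene stay as the last step left them, time stands still between calls to the robot, and variables do not carry over. Pictures are saved under pics/ and viewed, about 8 in all and at most 12, crops included, and the job is handed in when it is done.

Besides the shell and the picture viewer there is one more tool, called after "Request:" by a JSON object that holds its "fn" and its "kwargs", one argument or row to a line. send_rows: Moves the arm, as the interface text tells. Its arguments: {"type":"object","properties":{"steps":{"type":"array","items":{"type":"array","items":{"type":"array","items":{"type":"number"}}}}},"required":["steps"]}

```bash
mkdir -p pics; cat > h.py <<'E'
import numpy as np, cv2
from bench import arm, optics, job
def cal(n):
    c=optics.get_calibration(n);K=np.array(c["K"],float);R=cv2.Rodrigues(np.array(c["rvec"],float))[0];t=np.array(c["tvec"],float).reshape(3)
    return K,R,t
def cloud(n,d):
    K,R,t=cal(n);v,u=np.mgrid[0:d.shape[0],0:d.shape[1]]
    P=np.stack([(u-K[0,2])/K[0,0]*d,(v-K[1,2])/K[1,1]*d,d],-1)
    return (P-t)@R
def onplane(n,u,v,z):
    K,R,t=cal(n);o=-R.T@t;r=R.T@np.array([(u-K[0,2])/K[0,0],(v-K[1,2])/K[1,1],1]);return o+r*(z-o[2])/r[2]
E
python3 - <<'E'
from h import *
for n in("scene","top"):
    im,d=optics.get_image(n);np.savez(f"{n}0.npz",im=im,d=d);K,R,t=cal(n)
    print(n,K.tolist(),(-R.T@t).round(),R.round(2).tolist(),(d>0).mean())
    cv2.imwrite(f"pics/{n}0.png",cv2.resize(im,(800,600),interpolation=cv2.INTER_CUBIC))
print(arm.read_state())
E
```

```text
scene [[499.4051856638294, 0.0, 253.10335527968851], [0.0, 499.4051856638294, 192.97739831360192], [0.0, 0.0, 1.0]] [1357. -117. 1302.] [[0.18, 0.98, 0.02], [0.78, -0.14, -0.61], [-0.59, 0.12, -0.8]] 0.9961191813151041
top [[356.07940573401595, 0.0, 253.5145878000527], [0.0, 356.07940573401595, 198.02278382381402], [0.0, 0.0, 1.0]] [ 351.   53. 1416.] [[-0.0, -1.0, 0.01], [-1.0, 0.0, -0.09], [0.09, -0.01, -1.0]] 0.9959309895833334
{'clock': 0.1, 'joints': array([-9.53398604e-01,  3.85509511e-01,  6.76292915e-03, -4.64170087e-04,
       -1.19400113e+00, -2.58601792e-01]), 'joint_vel': array([ 0.00028149, -0.00182119,  0.00171739,  0.00187928,  0.00356953,
        0.00120535]), 'joint_efforts': array([ 3.90608202e-04, -3.93320274e+01,  1.88929099e+01,  4.19789538e+00,
       -2.59635432e-03,  1.06536748e-05]), 'position': array([ 219.30754865, -584.70072982,  230.3087953 ]), 'ee_rot': array([-1.78352913e-01,  9.83966077e-01,  9.75083169e-04, -2.18462914e-04]), 'contact_force': array([ 0.15820008, -0.27863873, -0.26719231]), 'wrist_torque': array([-0.01038155, -0.02951847,  0.01981808]), 'gripper_width': 85.26502312371638}
```

View pics/scene0.png

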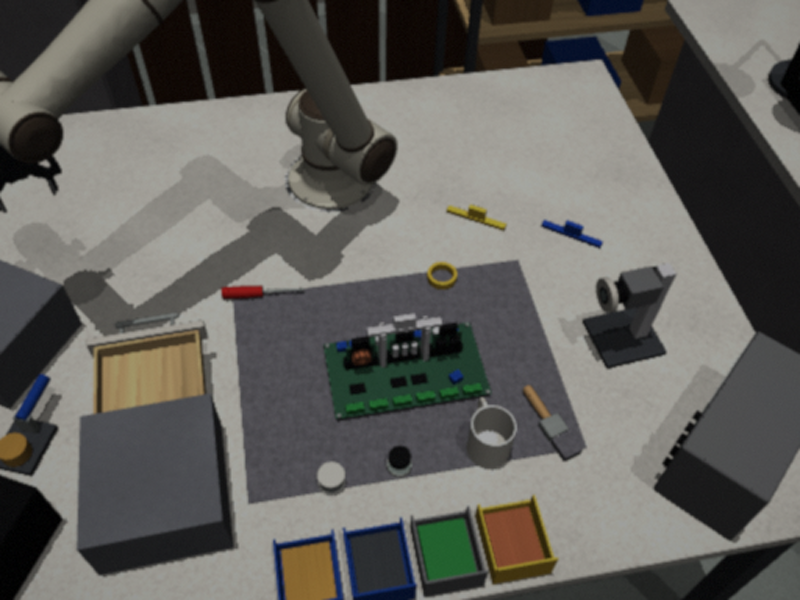

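View pics/top0.png

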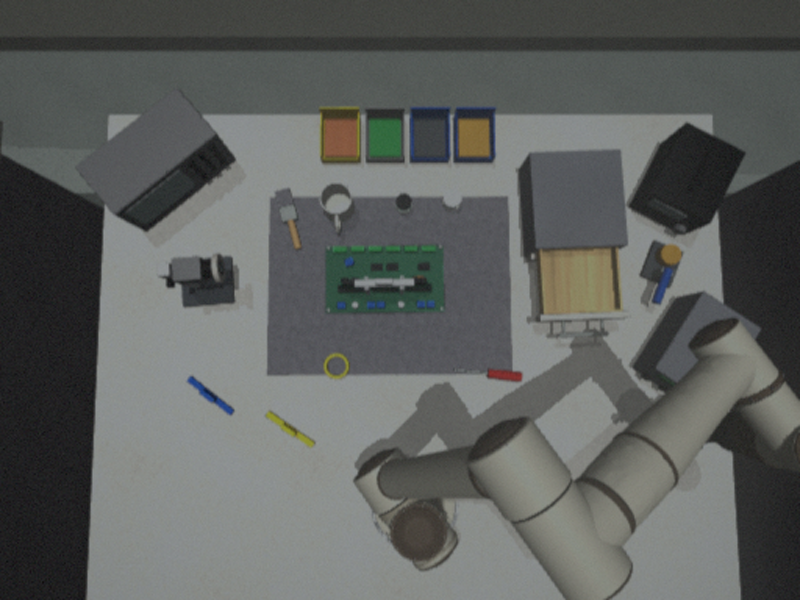

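The scene camera looks back from +x. The coil card (brown ring, about 360,357) is at the left, -y end. The caps are in the middle and the relays at the right. The white bar is at about (405,323). The drawer is at (150,370) and the camera at (630,300). In the top view the rack is at (385,280), the drawer at (580,285) and the lens ring at (217,268).

```bash
python3 - <<'E'
from h import *
Z={n:np.load(f"{n}0.npz") for n in("scene","top")}
C={n:cloud(n,Z[n]["d"]) for n in Z}
for n in Z:
    P=C[n];
    for nm,(x0,x1,y0,y1) in dict(table=(150,300,100,250)).items():
        m=(P[...,0]>x0)&(P[...,0]<x1)&(P[...,1]>y0)&(P[...,1]<y1);print(n,nm,np.median(P[m],0),P[m][:,2].std())
def rect(n,m,z,lab):
    m=cv2.morphologyEx(m.astype(np.uint8),cv2.MORPH_CLOSE,np.ones((5,5)))
    c=max(cv2.findContours(m,0,2)[0],key=cv2.contourArea)
    w=np.array([onplane(n,*p[0],z)[:2] for p in c],np.float32);r=cv2.minAreaRect(w);print(n,lab,np.round(r[0],1),np.round(r[1],1),round(r[2],2))
im=Z["top"]["im"];h=cv2.cvtColor(im,cv2.COLOR_BGR2HSV)
m=(h[...,0]>45)&(h[...,0]<90)&(h[...,1]>90);m[:140]=0
rect("top",m,16,"board")
# bar/fin by height
for n in Z:
    P=C[n];x,y,z=P[...,0],P[...,1],P[...,2]
    near=(abs(x-560)<120)&(abs(y-100)<200)
    m=near&(z>105)&(z<165); Q=P[m]; print(n,"high",m.sum(),Q.min(0).round(),Q.max(0).round())
    b=near&(z>135);print(" fin",b.sum(),P[b].mean(0).round(1),P[b].min(0).round(1),P[b].max(0).round(1))
    u=(y<-100)&(y>-420)&(x>350)&(x<800)
    for lo,hi in((60,80),(95,108),(112,130)):
        q=P[u&(z>lo)&(z<hi)];print(" unit",lo,len(q),np.percentile(q,[1,50,99],axis=0).round(1).tolist())
    u=(y>300)&(y<560)&(x>400)&(x<720)
    for lo,hi in((8,30),(100,190),(190,200),(204,220)):
        q=P[u&(z>lo)&(z<hi)];print(" cam",lo,len(q),np.percentile(q,[1,50,99],axis=0).round(1).tolist() if len(q) else 0)
s=Z["scene"]["im"][180:280,190:330];t=Z["top"]["im"][145:210,195:295]
a=cv2.resize(s,(800,571),interpolation=cv2.INTER_CUBIC);cv2.imwrite("pics/c1.png",cv2.convertScaleAbs(a,alpha=1.6))
b=cv2.resize(t,(800,520),interpolation=cv2.INTER_CUBIC);cv2.imwrite("pics/c2.png",cv2.convertScaleAbs(b,alpha=1.6))
E
```

```text
scene table [225.94184814 173.44616883   3.03491236] 3.345622413432701
top table [2.23384393e+02 1.76868973e+02 2.05648002e-02] 2.9279685913877436
top board [563.6  70.6] [293.7 164.5] 89.88
scene high 549 [520. -29. 105.] [554. 173. 157.]
 fin 98 [537.8  71.1 148.3] [527.3  51.4 135. ] [547.4  91.7 156.6]
 unit 60 1409 [[463.7, -418.6, 64.0], [529.9, -365.0, 72.8], [759.2, -282.5, 79.0]]
 unit 95 393 [[411.4, -418.1, 95.1], [466.2, -337.2, 100.5], [777.8, -281.7, 107.9]]
 unit 112 3437 [[460.0, -418.8, 113.6], [714.2, -352.0, 122.3], [798.0, -283.9, 127.8]]
 cam 8 1315 [[416.5, 301.9, 8.1], [566.6, 492.2, 14.0], [716.4, 558.0, 26.3]]
 cam 100 472 [[532.6, 436.2, 102.6], [578.7, 479.9, 171.1], [595.2, 558.4, 189.8]]
 cam 190 389 [[531.9, 437.3, 190.3], [563.1, 500.3, 196.8], [588.3, 552.5, 199.9]]
 cam 204 101 [[540.0, 437.9, 204.3], [558.0, 543.9, 211.1], [581.1, 559.1, 216.3]]
top high 270 [518. -27. 105.] [549. 169. 155.]
 fin 41 [532.7  72.1 147.7] [527.8  54.5 136. ] [538.   90.5 155.2]
 unit 60 1188 [[448.6, -418.4, 62.3], [552.0, -363.8, 70.0], [760.4, -282.7, 78.8]]
 unit 95 256 [[412.9, -418.9, 95.1], [465.2, -311.5, 101.1], [786.7, -281.8, 107.8]]
 unit 112 1769 [[618.6, -418.6, 113.3], [708.9, -351.0, 120.0], [797.9, -283.9, 126.2]]
 cam 8 510 [[469.5, 301.2, 8.1], [538.4, 482.4, 12.0], [718.1, 557.7, 23.0]]
 cam 100 213 [[518.7, 436.5, 145.9], [541.3, 467.2, 178.3], [589.9, 556.8, 189.7]]
 cam 190 333 [[529.9, 438.6, 190.2], [556.4, 500.4, 195.4], [583.2, 544.8, 199.7]]
 cam 204 61 [[537.3, 438.6, 204.5], [553.1, 548.0, 209.6], [569.6, 559.7, 213.9]]
```

View pics/c1.png

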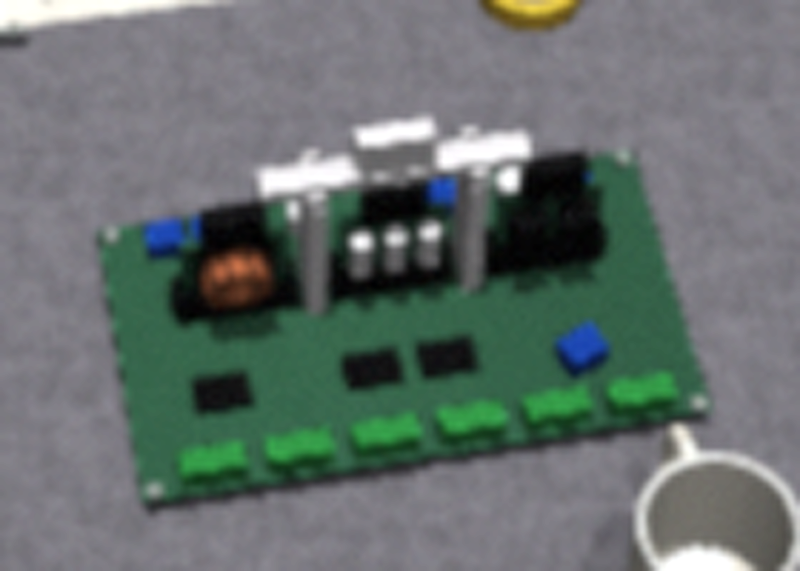

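View pics/c2.png

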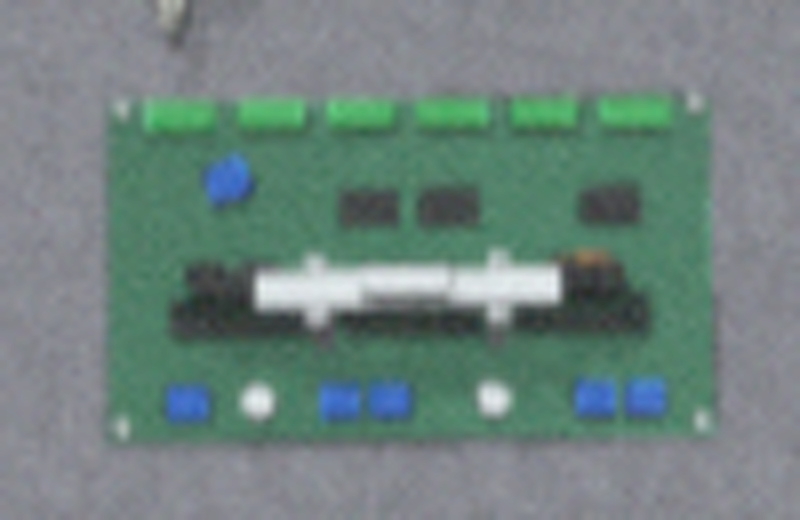

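The crops confirm it: coil card at the -y end, caps in the middle, relays at +y. The blue relay lies loose at (580,348) of crop 1. Next I measure precise poses.

```bash
python3 - <<'E'
from h import *
Z={n:np.load(f"{n}0.npz") for n in("scene","top")}
for n in Z:
    im=Z[n]["im"];P=cloud(n,Z[n]["d"]);x,y,z=P[...,0],P[...,1],P[...,2]
    h=cv2.cvtColor(im,cv2.COLOR_BGR2HSV).astype(int)
    def rect(m,zp,lab):
        m=m.astype(np.uint8);c=cv2.findContours(m,0,2)[0]
        if not len(c):print(n,lab,"none");return
        c=max(c,key=cv2.contourArea)
        v,u=np.nonzero(cv2.drawContours(np.zeros_like(m),[c],-1,1,-1))
        W=np.array([onplane(n,a,b,zp)[:2] for a,b in zip(u,v)],np.float32)
        r=cv2.minAreaRect(W);d=W-W.mean(0);e=np.linalg.svd(d,full_matrices=0)[2][0]
        print(n,lab,len(u),"mean",W.mean(0).round(1),"rect",np.round(r[0],1),np.round(r[1],1),round(r[2],1),"pca",np.degrees(np.arctan2(e[1],e[0])).round(1))
    near=(abs(x-535)<30)&(abs(y-70)<120)
    br=h[...,2]>110
    if n=="top":print(h[160:195,250,2])
    rect(near&br&(z>114),124,"bar")
    rect(near&(z>138),150,"fin")
    rect(near&br&(z>114)&(y<46),124,"barR");rect(near&br&(z>114)&(y>96),124,"barL")
    rect(near&(z>95)&(z<120)&(y<4)&~br,110,"coilgrip");rect(near&(z>95)&(z<120)&(y>138)&~br,110,"relaygrip")
    rect((abs(x-560)<70)&(abs(y-490)<90)&(z>188)&(z<202),196,"housing")
    rect((abs(x-560)<90)&(abs(y-490)<90)&(z>5)&(z<30),14,"base")
    rect((x>600)&(x<820)&(y<-220)&(y>-480)&(z>112),120,"unit")
    wood=(h[...,0]>8)&(h[...,0]<28)&(h[...,1]>60)&(x>430)&(x<640)&(y<-220)&(y>-480)
    rect(wood&(z<80),70,"floor");rect(wood,98,"drawer")
    q=wood&(z<80);print(" floor z",np.median(z[q]),np.percentile(x[q],[2,98]),np.percentile(y[q],[2,98]))
    co=(h[...,0]<16)&(h[...,1]>110)&(abs(x-545)<40)&(abs(y+15)<40);print(" coil",co.sum(),P[co].mean(0) if co.any() else 0)
    ring=(abs(x-560)<60)&(y>415)&(y<460)&(z>125)&(z<215);print(" ring",ring.sum(),P[ring].mean(0).round(1),P[ring].min(0).round(1),P[ring].max(0).round(1))
E
```

```text
scene bar 93 mean [535.2  26.1] rect [535.6  25.7] [26.9 47.9] 15.0 pca 90.7
scene fin 91 mean [538.2  71.2] rect [538.6  71. ] [22.6 41.5] 0.8 pca -89.6
scene barR 87 mean [535.2  24.6] rect [533.1  24.2] [43.3 28. ] 71.5 pca -89.2
scene barL 87 mean [534.2 117.6] rect [536.2 117.5] [43.7 28.2] 72.3 pca 90.6
scene coilgrip 74 mean [545.8 -13. ] rect [546.7 -12.5] [22.9 34.4] 1.6 pca 96.1
scene relaygrip 70 mean [543.2 154.8] rect [543.7 154.7] [36.3 22.1] 89.9 pca -83.1
scene housing 519 mean [561.9 496.9] rect [560.6 500.6] [ 58.8 134.8] 7.2 pca -82.9
scene base 1191 mean [561.3 512.2] rect [551.9 516.5] [155.1 131.4] 6.7 pca 22.9Traceback (most recent call last):
  File "<stdin>", line 23, in <module>
  File "<stdin>", line 11, in rect
  File "h.py", line 11, in onplane
    K,R,t=cal(n);o=-R.T@t;r=R.T@np.array([(u-K[0,2])/K[0,0],(v-K[1,2])/K[1,1],1]);return o+r*(z-o[2])/r[2]
          ~~~^^^
  File "h.py", line 4, in cal
    c=optics.get_calibration(n);K=np.array(c["K"],float);R=cv2.Rodrigues(np.array(c["rvec"],float))[0];t=np.array(c["tvec"],float).reshape(3)
ValueError: time passes only in moves, steps and waits
```

```bash
sed -i 's/^import numpy/import functools, numpy/; s/^import functools, numpy as np, cv2/import functools\nimport numpy as np, cv2/; s/^def cal/@functools.lru_cache\ndef cal/' h.py; python3 - <<'E'
from h import *
Z={n:np.load(f"{n}0.npz") for n in("scene","top")}
for n in Z:
    im=Z[n]["im"];P=cloud(n,Z[n]["d"]);x,y,z=P[...,0],P[...,1],P[...,2]
    h=cv2.cvtColor(im,cv2.COLOR_BGR2HSV).astype(int)
    def rect(m,zp,lab):
        m=m.astype(np.uint8);c=cv2.findContours(m,0,2)[0]
        if not len(c):print(n,lab,"none");return
        c=max(c,key=cv2.contourArea)
        v,u=np.nonzero(cv2.drawContours(np.zeros_like(m),[c],-1,1,-1))
        W=np.array([onplane(n,a,b,zp)[:2] for a,b in zip(u,v)],np.float32)
        r=cv2.minAreaRect(W);d=W-W.mean(0);e=np.linalg.svd(d,full_matrices=0)[2][0]
        print(n,lab,len(u),"mean",W.mean(0).round(1),"rect",np.round(r[0],1),np.round(r[1],1),round(r[2],1),"pca",np.degrees(np.arctan2(e[1],e[0])).round(1))
    near=(abs(x-535)<30)&(abs(y-70)<120)
    br=h[...,2]>110
    if n=="top":
        rect(near&br&(z>114),124,"bar")
        rect(near&(z>138),150,"fin")
        rect(near&br&(z>114)&(y<46),124,"barR");rect(near&br&(z>114)&(y>96),124,"barL")
        rect(near&(z>95)&(z<120)&(y<4)&~br,110,"coilgrip");rect(near&(z>95)&(z<120)&(y>138)&~br,110,"relaygrip")
        rect((abs(x-560)<70)&(abs(y-490)<90)&(z>188)&(z<202),196,"housing")
        rect((abs(x-560)<90)&(abs(y-490)<90)&(z>5)&(z<30),14,"base")
    rect((abs(x-560)<40)&(y>460)&(y<522)&(z>185)&(z<202),196,"housingmid")
    rect((x>600)&(x<820)&(y<-220)&(y>-480)&(z>112),120,"unit")
    wood=(h[...,0]>8)&(h[...,0]<28)&(h[...,1]>60)&(x>430)&(x<640)&(y<-220)&(y>-480)
    rect(wood&(z<80),70,"floor");rect(wood,98,"drawer")
    q=wood&(z<80);print(" floor z",np.median(z[q]),np.percentile(x[q],[2,98]),np.percentile(y[q],[2,98]))
    co=(h[...,0]<16)&(h[...,1]>110)&(abs(x-545)<40)&(abs(y+15)<40);print(" coil",co.sum(),P[co].mean(0) if co.any() else 0)
    ring=(abs(x-560)<60)&(y>415)&(y<460)&(z>125)&(z<215)
    print(" ring",ring.sum(),P[ring].mean(0).round(1),np.percentile(P[ring],[2,98],axis=0).round(1).tolist())
    g=(h[...,0]>45)&(h[...,0]<90)&(h[...,1]>60)&(abs(x-563)<110)&(abs(y-70)<170)&(z<40)
    g=cv2.morphologyEx(g.astype(np.uint8),cv2.MORPH_CLOSE,np.ones((9,9)));rect(g,16,"board")
E
```

```text
scene housingmid 331 mean [562.  493.6] rect [561.1 491. ] [61.6 67.1] 0.4 pca -58.0
scene unit 5544 mean [ 723.7 -382. ] rect [ 718.9 -382.5] [205.3 201.2] 1.0 pca 9.2
scene floor 2119 mean [ 526.1 -398.8] rect [ 522.4 -400. ] [128.4 168.3] 2.1 pca -86.4
scene drawer 2636 mean [ 535.5 -389.2] rect [ 533.3 -391.2] [145.6 175.8] 2.1 pca -87.9
 floor z 72.78495111810889 [467.71114166 585.73410515] [-476.36481313 -318.73433293]
 coil 131 [550.56120132 -13.7223528   63.99275699]
 ring 269 [568.  442.4 181.3] [[536.0, 436.1, 144.9], [595.1, 458.9, 207.2]]
scene board 3781 mean [578.6  67.7] rect [561.4  70.7] [171.1 298.8] 0.4 pca -90.2
top bar 154 mean [536.2  71.4] rect [535.8  71. ] [135.4  25.9] 89.9 pca 90.2
top fin 37 mean [533.1  72.8] rect [532.   72.4] [35.9 10.9] 89.8 pca -88.9
top barR 55 mean [536.   25.2] rect [535.6  23.4] [40.3 25.9] 89.8 pca -87.8
top barL 55 mean [535.6 117.9] rect [534.  118.6] [22.2 40.2] 0.0 pca 89.2
top coilgrip 33 mean [541.4 -13.5] rect [541.3 -12.1] [29.6 11.2] 89.9 pca -92.7
top relaygrip 32 mean [538.  156.2] rect [538.  156.2] [25.9 11.2] 89.8 pca -90.3
top housing 400 mean [556.5 493.7] rect [556.3 497.6] [ 53.2 122.9] 5.4 pca 96.5
top base 531 mean [531.8 508.3] rect [553.7 520.4] [119.9 128.9] 5.4 pca -59.3
top housingmid 251 mean [555.7 493.1] rect [554.5 490.7] [65.  52.4] 89.9 pca -87.2
top unit 2800 mean [ 718.3 -380.2] rect [ 718.9 -379.7] [205.5 200.9] 0.6 pca -174.7
top floor 1682 mean [ 548.9 -399.4] rect [ 549.2 -400.9] [155.3 163.3] 2.0 pca -76.4
top drawer 1808 mean [ 543.9 -385.1] rect [ 544.2 -385.5] [156.1 170.8] 1.6 pca 96.9
 floor z 70.08424850278259 [474.95665728 622.6019581 ] [-476.5228032  -322.06941091]
 coil 0 0
 ring 156 [559.8 443.2 183.4] [[531.6, 436.6, 148.3], [589.7, 458.6, 204.8]]
top board 3181 mean [561.7  70.7] rect [561.7  70.4] [295.1 168.4] 89.9 pca -89.6
```

Request:
{"fn": "send_rows", "kwargs": {
  "steps": [
    [[0,0,0,-0.121,1],[0,0,0,-0.121,1],[0,0,0,-0.121,1],[0,0,0,-0.121,1],[0,0,0,-0.121,1],[0,0,0,-0.121,1],[0,0,0,-0.121,1],[0,0,0,-0.121,1],[0,0,0,-0.121,1],[0,0,0,-0.121,1]]
  ]
}}

```text
clock: 0.93
position: [218.0, -581.4, 223.5]
ee_rot: [0.72, -0.694, -0.007, -0.003]
contact_force: [-0.2, -0.9, -0.0]
gripper_width: 85.3
```

```bash
cat >> h.py <<'E'
def go(x,y,z,yaw=None):
    "tool-axis shift (cm) and turn (rad) to a TCP point / yaw of tool y (deg)"
    from scipy.spatial.transform import Rotation as Ro
    s=arm.read_state();M=Ro.from_quat(s["ee_rot"]).as_matrix();p=s["position"]
    yw=np.degrees(np.arctan2(M[1,1],M[0,1]));d=M.T@(np.array([x,y,z])-p)/10
    print("t",round(s["clock"],2),"pos",p.round(1),"yaw",yw.round(2),"tilt",M[:,2].round(3),"shift cm",d.round(2),"turn",None if yaw is None else round(-np.radians((yaw-yw+180)%360-180),3),"F",s["contact_force"].round(1),"w",round(s["gripper_width"],1))
E
python3 - <<'E'
from h import *
go(535,71,200,180)
Z={n:np.load(f"{n}0.npz") for n in("scene","top")}
for n in Z:
    im=Z[n]["im"];P=cloud(n,Z[n]["d"]);x,y,z=P[...,0],P[...,1],P[...,2]
    def rect(m,zp,lab):
        m=m.astype(np.uint8);c=cv2.findContours(m,0,2)[0]
        c=max(c,key=cv2.contourArea)
        W=np.array([onplane(n,a,b,zp)[:2] for a,b in c[:,0]],np.float32);r=cv2.minAreaRect(W)
        print(n,lab,"rect",np.round(r[0],1),np.round(r[1],1),round(r[2],1))
    m=(abs(x-560)<110)&(abs(y-500)<130)&(z>6);m=cv2.morphologyEx(m.astype(np.uint8),cv2.MORPH_OPEN,np.ones((3,3)))
    rect(m,12,"cam all");q=(m>0)&(z<25);print(np.median(z[q]),np.percentile(x[q],[1,99]),np.percentile(y[q],[1,99]))
    rect((x>600)&(x<850)&(y<-180)&(y>-540)&(z>112),120,"unit")
    h=cv2.cvtColor(im,cv2.COLOR_BGR2HSV).astype(int)
    wood=(h[...,0]>8)&(h[...,0]<28)&(h[...,1]>60)&(x>430)&(x<640)&(y<-180)&(y>-540)
    rect(wood&(z<78),70,"floor");rect(wood,98,"drawer")
    e=[]
    for lo in range(455,520,10):
        q=(y>lo)&(y<lo+10)&(z>188)&(z<203)&(abs(x-560)<60);e.append((lo,*np.percentile(x[q],[3,50,97]).round(1)))
    print(e)
A=[]
for n,(r0,c0) in dict(scene=(150,350),top=(145,95)).items():
    A.append(cv2.resize(Z[n]["im"][r0:r0+90,c0:c0+90],(400,400),interpolation=cv2.INTER_CUBIC))
cv2.imwrite("pics/c3.png",cv2.convertScaleAbs(np.hstack(A),alpha=1.5))
E
```

```text
t 0.93 pos [ 218.  -581.4  223.5] yaw -177.84 tilt [-0.006  0.014 -1.   ] shift cm [-63.96 -34.15   3.09] turn 0.038 F [-0.2 -0.9 -0. ] w 85.3
scene cam all rect [495.8 556. ] [168.4 309.1] 62.1
14.18200011630763 [496.50351502 618.25851932] [456.60532466 589.51953173]
scene unit rect [ 735.6 -392.9] [234.9 222.1] 2.0
scene floor rect [ 524.2 -404.2] [125.  176.9] 2.1
scene drawer rect [ 533.6 -400.9] [145.6 195.3] 2.1
[(455, np.float64(550.9), np.float64(562.4), np.float64(576.7)), (465, np.float64(546.4), np.float64(564.3), np.float64(575.3)), (475, np.float64(535.9), np.float64(557.8), np.float64(583.4)), (485, np.float64(534.3), np.float64(561.5), np.float64(584.9)), (495, np.float64(534.5), np.float64(561.1), np.float64(584.5)), (505, np.float64(532.9), np.float64(562.1), np.float64(583.6)), (515, np.float64(534.0), np.float64(559.3), np.float64(583.8))]
top cam all rect [555.3 552.5] [127.6 190.1] 5.1
11.205922164475949 [491.735696   611.49330271] [455.4378548  583.56671497]
top unit rect [ 735.1 -391.8] [234.5 224.1] 2.0
top floor rect [ 549.4 -406.4] [155.3 174.3] 2.0
top drawer rect [ 544.5 -397.4] [156.1 194.6] 1.6
[(455, np.float64(550.1), np.float64(560.5), np.float64(569.8)), (465, np.float64(537.3), np.float64(560.3), np.float64(569.7)), (475, np.float64(535.5), np.float64(558.1), np.float64(581.3)), (485, np.float64(532.6), np.float64(556.6), np.float64(580.7)), (495, np.float64(532.2), np.float64(556.7), np.float64(580.4)), (505, np.float64(532.3), np.float64(556.2), np.float64(579.6)), (515, np.float64(530.3), np.float64(555.9), np.float64(580.9))]
```

View pics/c3.png

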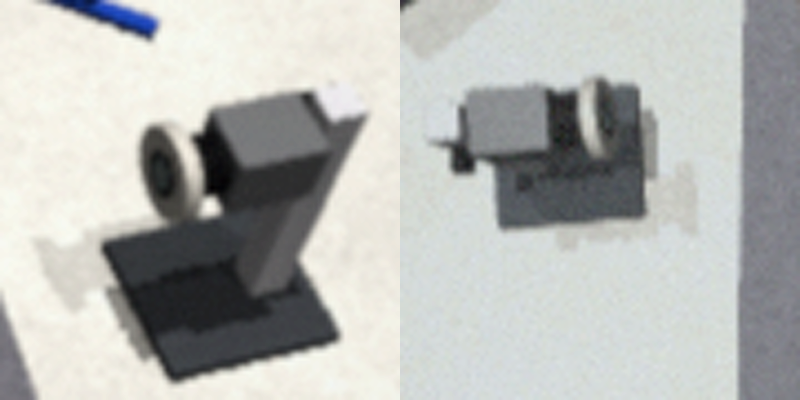

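The crop shows the camera base corners clearly; its yaw is about 6°. Now moving above the bar.

Request:
{"fn": "send_rows", "kwargs": {
  "steps": [
    [[-3.3,-1.7,0,0.01,1],[-3.3,-1.7,0,0.01,1],[-3.3,-1.7,0,0.01,1],[-3.3,-1.7,0,0,1],[-3.3,-1.7,0,0,1],[-3.3,-1.7,0,0,1],[-3.3,-1.7,0,0,1],[-3.3,-1.7,0,0,1],[-3.3,-1.7,0,0,1],[-3.3,-1.7,0,0,1]]
  ]
}}

```text
clock: 1.77
position: [383.8, -239.1, 220.6]
ee_rot: [-0.706, 0.708, 0.013, 0.003]
contact_force: [0.1, -0.7, 0.3]
gripper_width: 85.7
```

```bash
python3 - <<'E'
from h import *
go(535,71,200,180)
for n,c0,r0,ox,pts in (("top",95,145,400,[(500,229),(643,215),(638,86)]),("scene",350,150,0,[(104,248),(176,380),(340,335)])):
    Q=np.array([onplane(n,(a-ox-2.2)/4.444+c0,(b-2.2)/4.444+r0,12)[:2] for a,b in pts]);print(n,Q.round(1).tolist(),"ctr",((Q[0]+Q[2])/2).round(1),[np.degrees(np.arctan2(*(Q[i+1]-Q[i])[::-1])).round(1) for i in(0,1)],[np.linalg.norm(Q[i+1]-Q[i]).round(1) for i in(0,1)])
E
```

```text
t 1.77 pos [ 383.8 -239.1  220.6] yaw 179.84 tilt [-0.014  0.022 -1.   ] shift cm [-31.   -15.06   2.52] turn -0.003 F [ 0.1 -0.7  0.3] w 85.7
top [[491.3, 580.0], [503.4, 453.5], [619.8, 460.7]] ctr [555.5 520.3] [np.float64(-84.5), np.float64(3.5)] [np.float64(127.0), np.float64(116.6)]
scene [[508.8, 451.7], [625.1, 464.3], [609.4, 591.1]] ctr [559.1 521.4] [np.float64(6.2), np.float64(97.0)] [np.float64(117.0), np.float64(127.8)]
```

Request:
{"fn": "send_rows", "kwargs": {
  "steps": [
    [[-3.1,-1.6,0.2,0,1],[-3.1,-1.6,0.2,0,1],[-3.1,-1.6,0.2,0,1],[-3.1,-1.6,0.2,0,1],[-3.1,-1.6,0.2,0,1],[-3.1,-1.6,0.2,0,1],[-3.1,-1.6,0.2,0,1],[-3.1,-1.6,0.2,0,1],[-3.1,-1.6,0.2,0,1],[-2,-0.5,0.2,0,1]]
  ]
}}

```text
clock: 2.6
position: [536.2, 79.7, 203.1]
ee_rot: [0.708, -0.706, -0.013, -0.002]
contact_force: [-0.3, 0.1, 0.0]
gripper_width: 85.3
```

```bash
python3 -c "
from h import *
go(535,71,128,180)"
```

```text
t 2.6 pos [536.2  79.7 203.1] yaw -179.9 tilt [-0.016  0.022 -1.   ] shift cm [1.04 0.01 7.49] turn 0.002 F [-0.3  0.1  0. ] w 85.3
```

Request:
{"fn": "send_rows", "kwargs": {
  "steps": [
    [[0.5,0,1.5,0,1],[0.3,0,1.5,0,1],[0.2,0,1.5,0,1],[0,0,1.3,0,1],[0,0,1,0,1],[0,0,0.5,0,1],[0,0,0,0,1]]
  ]
}}

```text
clock: 3.18
position: [535.5, 77.7, 123.4]
ee_rot: [0.711, -0.703, -0.015, -0.001]
contact_force: [-1.0, 0.5, -0.4]
gripper_width: 85.5
```

```bash
python3 -c "
from h import *
go(535,71,128,180)
for n in ('scene',):
    im,d=optics.get_image(n);cv2.imwrite('pics/b1.png',cv2.convertScaleAbs(cv2.resize(im[150:285,175:355],(800,600),interpolation=cv2.INTER_CUBIC),alpha=1.6))"
```

```text
t 3.18 pos [535.5  77.7 123.4] yaw -179.41 tilt [-0.02   0.021 -1.   ] shift cm [ 0.66  0.07 -0.47] turn 0.01 F [-1.   0.5 -0.4] w 85.5
```

View pics/b1.png

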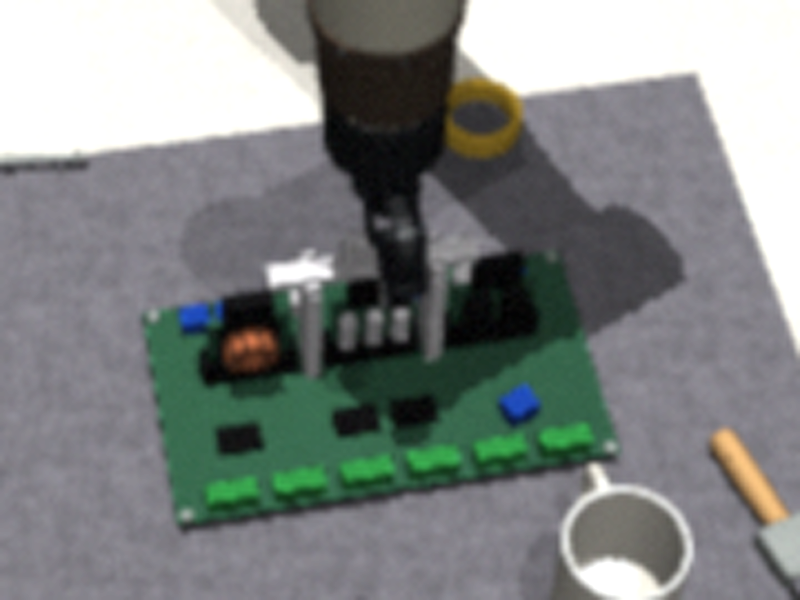

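The gripper straddles the fin at about (390,240), with the near finger at (400,265), roughly 7 mm too far in +y. I correct that, then close.

Request:
{"fn": "send_rows", "kwargs": {
  "steps": [
    [[0.5,0,-0.4,0,1],[0.2,0,-0.2,0,1],[0,0,0,0,0.5],[0,0,0,0,0],[0,0,0,0,0],[0,0,0,0,0],[0,0,0,0,0],[0,0,0,0,0],[0,0,0,0,0],[0,0,0,0,0]]
  ]
}}

```text
clock: 4.07
position: [538.1, 70.0, 134.7]
ee_rot: [0.711, -0.703, -0.013, -0.004]
contact_force: [0.5, 0.1, -0.9]
gripper_width: 10.4
```

```bash
python3 -c "
from h import *
go(535,71,128,180)"
```

```text
t 4.07 pos [538.1  70.  134.7] yaw -179.41 tilt [-0.012  0.024 -1.   ] shift cm [-0.09  0.31  0.68] turn 0.01 F [ 0.5  0.1 -0.9] w 10.4
```

Request:
{"fn": "send_rows", "kwargs": {
  "steps": [
    [[0,0,0,0,0.4],[0,0,0,0,0.4],[0,0,0,0,0.4],[0,0.2,0.4,0,0.4],[0,0.1,0.3,0,0.4],[0,0,0,0,0],[0,0,0,0,0],[0,0,0,0,0],[0,0,0,0,0]]
  ]
}}

```text
clock: 4.82
position: [535.2, 70.4, 126.7]
ee_rot: [0.711, -0.703, -0.012, -0.005]
contact_force: [0.7, -1.3, 0.3]
gripper_width: 11.0
```

```bash
python3 -c "
from h import *
go(535,71,128,180)"
```

```text
t 4.82 pos [535.2  70.4 126.7] yaw -179.38 tilt [-0.011  0.024 -1.   ] shift cm [-0.06  0.02 -0.13] turn 0.011 F [ 0.7 -1.3  0.3] w 11.0
```

Request:
{"fn": "send_rows", "kwargs": {
  "steps": [
    [[0,0,0,0,0],[0,0,-0.8,0,0],[0,0,-1.5,0,0],[0,0,-2,0,0],[0,0,-2,0,0],[0,0,-1.5,0,0],[0.5,0,-0.5,0,0],[1.5,0,0,0,0],[2.5,0,0,0,0],[3,0,0,0,0]]
  ]
}}

```text
clock: 5.65
position: [534.4, -5.9, 211.9]
ee_rot: [0.713, -0.701, -0.015, -0.002]
contact_force: [-0.5, 1.0, -1.1]
gripper_width: 11.1
```

```bash
python3 -c "
from h import *
go(541,-398,200,182)
im,d=optics.get_image('scene');cv2.imwrite('pics/b2.png',cv2.convertScaleAbs(cv2.resize(im[110:290,125:365],(800,600),interpolation=cv2.INTER_CUBIC),alpha=1.6))"
```

```text
t 5.65 pos [534.4  -5.9 211.9] yaw -179.0 tilt [-0.018  0.024 -1.   ] shift cm [3.923e+01 1.000e-02 2.500e-01] turn -0.017 F [-0.5  1.  -1.1] w 11.1
```

View pics/b2.png

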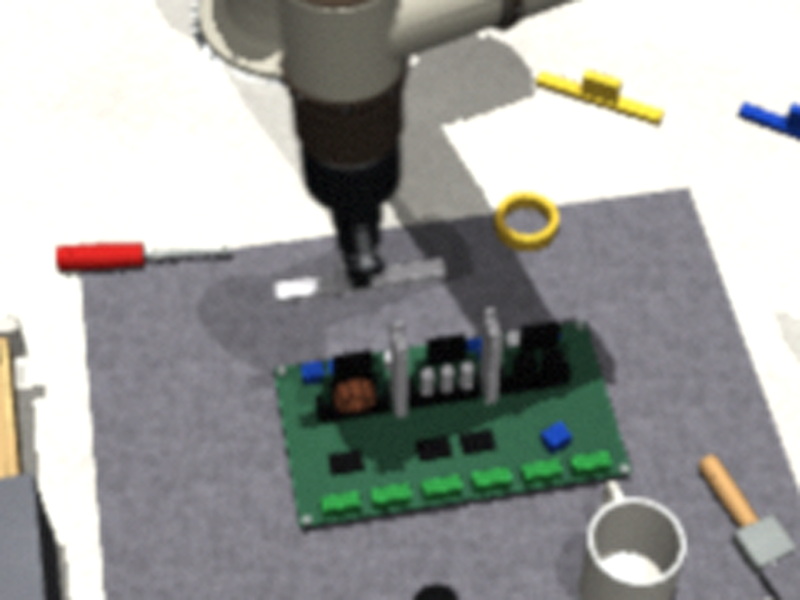

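The bar is lifted and level in the gripper at about (360,280), and all three cards remain seated. Carrying it to the drawer.

Request:
{"fn": "send_rows", "kwargs": {
  "steps": [
    [[3.6,0,0,-0.01,0],[3.8,0,0,0,0],[3.9,0,0,0,0],[3.9,0,0,0,0],[3.9,0,0,0,0],[3.9,0,0,0,0],[3.9,0,0,0,0],[3.5,0,0,0,0],[3,0,0,0,0],[2,0,0,0,0]]
  ]
}}

```text
clock: 6.53
position: [533.9, -379.5, 197.0]
ee_rot: [0.716, -0.697, -0.023, 0.001]
contact_force: [0.6, 0.6, -1.1]
gripper_width: 10.8
```

```bash
python3 -c "
from h import *
go(541,-398,90,182)"
```

```text
t 6.53 pos [ 533.9 -379.5  197. ] yaw -178.45 tilt [-0.034  0.029 -0.999] shift cm [ 2.19 -1.02 10.61] turn -0.008 F [ 0.6  0.6 -1.1] w 10.8
```

Request:
{"fn": "send_rows", "kwargs": {
  "steps": [
    [[1.2,-0.5,1.5,0,0],[0.6,-0.3,1.8,0,0],[0.3,-0.2,1.8,0,0],[0,0,1.2,0,0],[0,0,0.5,0,0],[0,0,0,0,0]]
  ]
}}

```text
clock: 7.03
position: [535.9, -406.7, 119.9]
ee_rot: [0.712, -0.702, -0.028, 0.003]
contact_force: [-0.8, -0.0, -1.2]
gripper_width: 10.9
```

```bash
python3 -c "
from h import *
go(541,-398,83,182)
a=[]
for n,r,c in (('scene',185,40),('top',130,320)):
    im,d=optics.get_image(n);a.append(cv2.resize(im[r:r+100,c:c+100],(400,400),interpolation=cv2.INTER_CUBIC))
cv2.imwrite('pics/b3.png',cv2.convertScaleAbs(np.hstack(a),alpha=1.5))"
```

```text
t 7.03 pos [ 535.9 -406.7  119.9] yaw -179.14 tilt [-0.043  0.035 -0.998] shift cm [-0.73 -0.68  3.69] turn -0.02 F [-0.8 -0.  -1.2] w 10.9
```

View pics/b3.png

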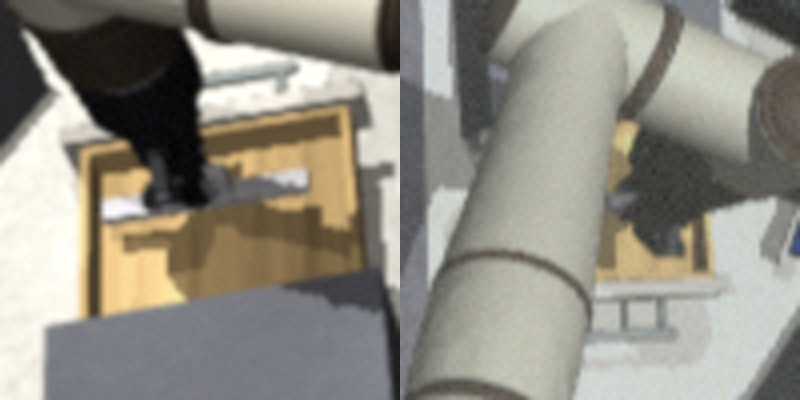

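```bash
python3 -c "
from h import *
for u,v in ((100,207),(310,178)): print(onplane('scene',40+u/4,185+v/4,112).round(1))
for u,v in ((95,150),(345,110),(100,315)): print('rim/floor',onplane('scene',40+u/4,185+v/4,98).round(1))
"
```

```text
[ 530.7 -477.9  112. ]
[ 531.4 -333.9  112. ]
rim/floor [ 470.9 -487.7   98. ]
rim/floor [ 466.1 -310.1   98. ]
rim/floor [ 609.4 -478.6   98. ]
```

Request:
{"fn": "send_rows", "kwargs": {
  "steps": [
    [[-0.5,-0.4,0,-0.01,0],[-0.3,-0.4,0.4,-0.01,0],[0,-0.1,0.8,0,0],[0,0,0.8,0,0],[0,0,0.6,0,0],[0,0,0.3,0,0],[0,0,0.1,0,0]]
  ]
}}

```text
clock: 7.72
position: [548.4, -396.3, 94.1]
ee_rot: [0.721, -0.693, -0.022, 0.001]
contact_force: [-0.0, -0.2, -0.9]
gripper_width: 11.1
```

```bash
python3 -c "
from h import *
go(541,-398,83,182)"
```

```text
t 7.72 pos [ 548.4 -396.3   94.1] yaw -177.66 tilt [-0.032  0.029 -0.999] shift cm [0.18 0.71 1.12] turn 0.006 F [-0.  -0.2 -0.9] w 11.1
```

Request:
{"fn": "send_rows", "kwargs": {
  "steps": [
    [[0,0.2,0.4,0,0],[0,0.2,0.4,0,0],[0,0,0.2,0,0],[0,0,0,0,0]]
  ]
}}

```text
clock: 8.05
position: [543.5, -396.3, 83.2]
ee_rot: [0.721, -0.693, -0.022, 0.001]
contact_force: [-0.3, 1.1, -0.3]
gripper_width: 10.9
```

```bash
python3 -c "
from h import *
go(541,-398,83,182)"
```

```text
t 8.05 pos [ 543.5 -396.3   83.2] yaw -177.66 tilt [-0.033  0.029 -0.999] shift cm [0.16 0.25 0.02] turn 0.006 F [-0.3  1.1 -0.3] w 10.9
```

Request:
{"fn": "send_rows", "kwargs": {
  "steps": [
    [[0,0,0.1,0,0],[0,0,0,0,0.4],[0,0,0,0,0.4],[0,0,0,0,0.4],[0,0,0,0,0.4],[0,0,-1,0,0.4],[0,0,-2.5,0,0.5],[0,0,-3,0,0.7],[0,0,-3,0,1],[-0.5,0,-3,0,1]]
  ]
}}

```text
clock: 8.88
position: [543.9, -394.5, 206.3]
ee_rot: [0.72, -0.693, -0.029, 0.003]
contact_force: [0.2, -0.0, 0.2]
gripper_width: 77.1
```

```bash
python3 -c "
from h import *
go(541,-13,200,180)
im,d=optics.get_image('scene');cv2.imwrite('pics/b4.png',cv2.convertScaleAbs(cv2.resize(im[170:290,30:190],(800,600),interpolation=cv2.INTER_CUBIC),alpha=1.5))"
```

```text
t 8.88 pos [ 543.9 -394.5  206.3] yaw -177.76 tilt [-0.047  0.035 -0.998] shift cm [-38.08  -1.23   1.99] turn 0.039 F [ 0.2 -0.   0.2] w 77.1
```

View pics/b4.png

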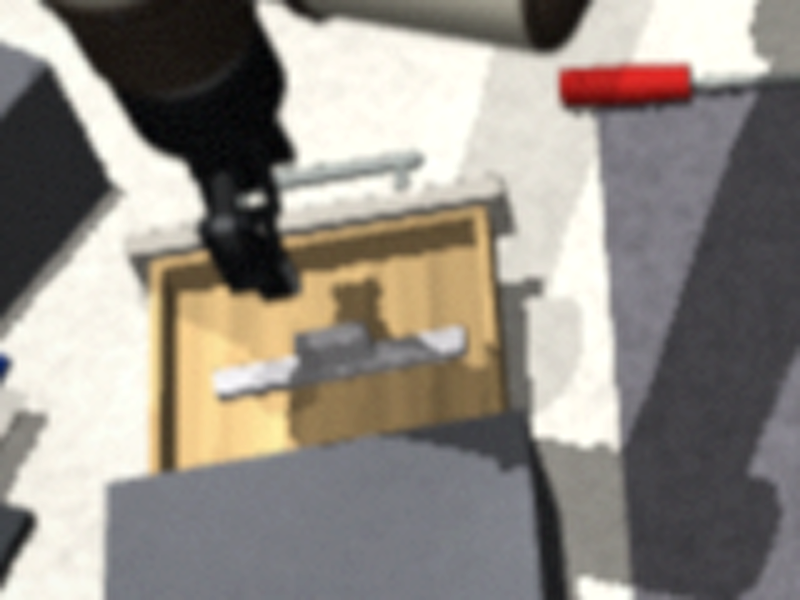

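The bar lies flat on the drawer floor, from (215,385) to (465,340), clear of every wall. Going back to the coil card.

Request:
{"fn": "send_rows", "kwargs": {
  "steps": [
    [[-3,0,0,0.01,1],[-4,0,0,0.01,1],[-4,0,0,0.01,1],[-4,0,0,0.01,1],[-4,0,0,0,1],[-4,0,0,0,1],[-4,0,0,0,1],[-4,0,0,0,1],[-3.5,0,0,0,1],[-2,0,0,0,1]]
  ]
}}

```text
clock: 9.77
position: [547.7, -23.5, 236.4]
ee_rot: [-0.703, 0.711, 0.011, 0.003]
contact_force: [0.2, -0.2, 0.5]
gripper_width: 85.4
```

```bash
cat > cards.py <<'E'
from h import *
def blob(z0,z1):
    for n in("scene","top"):
        im,d=optics.get_image(n);np.savez(f"{n}1.npz",im=im,d=d);P=cloud(n,d);x,y,z=P[...,0],P[...,1],P[...,2]
        m=(abs(x-540)<30)&(abs(y+13)<26)&(z>z0)&(z<z1)
        if m.any():print(n,m.sum(),P[m].mean(0).round(1),np.percentile(P[m],[5,95],axis=0).round(1).tolist())
E
python3 -c "
from cards import *
go(541,-13,82,180)
blob(104,116)"
```

```text
t 9.77 pos [547.7 -23.5 236.4] yaw 179.35 tilt [-0.01  0.02 -1.  ] shift cm [-0.73  0.52 15.47] turn -0.011 F [ 0.2 -0.2  0.5] w 85.4
scene 54 [544.2 -13.6 110.9] [[537.5, -28.6, 105.4], [549.5, 2.2, 115.0]]
top 24 [541.2  -6.5 110.3] [[535.5, -15.8, 108.1], [547.2, 2.8, 113.1]]
```

Request:
{"fn": "send_rows", "kwargs": {
  "steps": [
    [[-0.4,0.2,1,-0.01,1],[-0.3,0.2,2,0,1],[0,0.1,2.2,0,1],[0,0,2.2,0,1],[0,0,2.2,0,1],[0,0,1.8,0,1],[0,0,1.3,0,1],[0,0,0.7,0,1],[0,0,0,0,1]]
  ]
}}

```text
clock: 10.62
position: [541.1, -18.2, 97.2]
ee_rot: [-0.706, 0.708, 0.009, 0.006]
contact_force: [-1.2, 0.0, 0.8]
gripper_width: 85.0
```

```bash
python3 -c "
from h import *
go(542.5,-13.5,82,180)"
```

```text
t 10.62 pos [541.1 -18.2  97.2] yaw 179.84 tilt [-0.004  0.02  -1.   ] shift cm [-0.44 -0.14  1.53] turn -0.003 F [-1.2  0.   0.8] w 85.0
```

Request:
{"fn": "send_rows", "kwargs": {
  "steps": [
    [[-0.4,-0.1,0.6,0,1],[-0.1,0,0.6,0,1],[0,0,0.1,0,0.9],[0,0,0,0,0.5],[0,0,0,0,0.3],[0,0,0,0,0.3]]
  ]
}}

```text
clock: 11.12
position: [544.2, -13.3, 85.5]
ee_rot: [-0.706, 0.708, 0.007, 0.008]
contact_force: [0.2, -0.1, -0.5]
gripper_width: 41.9
```

```bash
python3 -c "
from h import *
go(542.5,-13.5,82,180)"
```

```text
t 11.12 pos [544.2 -13.3  85.5] yaw 179.78 tilt [ 0.001  0.021 -1.   ] shift cm [0.03 0.17 0.35] turn -0.004 F [ 0.2 -0.1 -0.5] w 41.9
```

Request:
{"fn": "send_rows", "kwargs": {
  "steps": [
    [[0,0.1,0.3,0,0.3],[0,0,0,0,0],[0,0,0,0,0],[0,0,0,0,0],[0,0,0,0,0],[0,0,0,0,0]]
  ]
}}

```text
clock: 11.62
position: [539.8, -13.1, 83.7]
ee_rot: [-0.706, 0.708, 0.009, 0.006]
contact_force: [1.1, 0.6, -0.8]
gripper_width: 10.7
```

```bash
python3 -c "
from h import *
go(542.5,-13.5,82,180)"
```

```text
t 11.62 pos [539.8 -13.1  83.7] yaw 179.81 tilt [-0.005  0.021 -1.   ] shift cm [ 0.04 -0.27  0.17] turn -0.003 F [ 1.1  0.6 -0.8] w 10.7
```

Request:
{"fn": "send_rows", "kwargs": {
  "steps": [
    [[0,0,-0.4,0,0],[0,0,-0.7,0,0],[0,0,-0.8,0,0],[0,0,-1,0,0],[0,0,-1.5,0,0],[0,0,-1.5,0,0],[0,0,-2,0,0],[0,0,-2,0,0],[0,0,-1.5,0,0],[0,0,-0.5,0,0]]
  ]
}}

```text
clock: 12.45
position: [541.1, -16.5, 213.8]
ee_rot: [-0.706, 0.708, 0.008, 0.007]
contact_force: [0.2, 0.4, -0.7]
gripper_width: 11.3
```

```bash
python3 -c "
from h import *
go(576,342,210,276)"
```

```text
t 12.45 pos [541.1 -16.5 213.8] yaw 179.78 tilt [-0.002  0.02  -1.   ] shift cm [-35.84  -3.35   1.11] turn -1.679 F [ 0.2  0.4 -0.7] w 11.3
```

Request:
{"fn": "send_rows", "kwargs": {
  "steps": [
    [[0,0,0,-0.06,0],[0,0,0,-0.11,0],[0,0,0,-0.12,0],[0,0,0,-0.12,0],[0,0,0,-0.12,0],[0,0,0,-0.12,0],[0,0,0,-0.12,0],[0,0,0,-0.12,0],[0,0,0,-0.12,0],[0,0,0,-0.12,0]]
  ]
}}

```text
clock: 13.28
position: [540.4, -16.6, 219.9]
ee_rot: [0.98, -0.198, 0.001, -0.012]
contact_force: [0.4, 0.3, -0.9]
gripper_width: 10.9
```

Request:
{"fn": "send_rows", "kwargs": {
  "steps": [
    [[0,0,0,-0.12,0],[0,0,0,-0.12,0],[0,0,0,-0.12,0],[0,0,0,-0.06,0],[0,0,0,0,0]]
  ]
}}

```text
clock: 13.7
position: [539.0, -16.8, 220.2]
ee_rot: [1.0, 0.021, 0.003, -0.012]
contact_force: [-0.4, -0.6, -0.9]
gripper_width: 10.8
```

```bash
python3 -c "
from h import *
go(576,342,200,276)
go(576,300,205,276)"
```

```text
t 13.7 pos [539.  -16.8 220.2] yaw -87.59 tilt [ 0.005  0.024 -1.   ] shift cm [  5.19 -35.64   2.91] turn -0.063 F [-0.4 -0.6 -0.9] w 10.8
t 13.7 pos [539.  -16.8 220.2] yaw -87.59 tilt [ 0.005  0.024 -1.   ] shift cm [  5.01 -31.45   2.31] turn -0.063 F [-0.4 -0.6 -0.9] w 10.8
```

Request:
{"fn": "send_rows", "kwargs": {
  "steps": [
    [[0.3,-1.5,0,-0.02,0],[0.5,-3,0.2,-0.02,0],[0.6,-4,0.2,-0.02,0],[0.6,-4,0.2,0,0],[0.6,-4,0.2,0,0],[0.6,-4,0.2,0,0],[0.6,-4,0.2,0,0],[0.5,-3,0.1,0,0],[0.3,-2,0.1,0,0],[0,-1,0,0,0]]
  ]
}}

```text
clock: 14.53
position: [558.7, 301.2, 214.1]
ee_rot: [0.999, 0.039, 0.003, -0.012]
contact_force: [0.0, -0.4, -0.8]
gripper_width: 11.0
```

```bash
cat > fin.py <<'E'
from h import *
def look(tag,pic=False):
    go(576,342,194,276)
    a=[]
    for n,(r0,c0) in dict(scene=(130,300),top=(130,95)).items():
        im,d=optics.get_image(n);np.savez(f"{n}2.npz",im=im,d=d);P=cloud(n,d);x,y,z=P[...,0],P[...,1],P[...,2]
        h=cv2.cvtColor(im,cv2.COLOR_BGR2HSV).astype(int)
        near=(abs(x-576)<60)&(y>250)&(y<400)&(z>115)
        for lab,m in dict(coil=near&((h[...,0]<16)|(h[...,0]>174))&(h[...,1]>90),green=near&(h[...,0]>40)&(h[...,0]<95)&(h[...,1]>60),grip=near&(z>190)&(z<222)).items():
            if m.sum()>3:print(n,lab,m.sum(),P[m].mean(0).round(1),np.percentile(P[m],[3,97],axis=0).round(1).tolist())
        a.append(cv2.resize(im[r0:r0+120,c0:c0+120],(400,400),interpolation=cv2.INTER_CUBIC))
    if pic:cv2.imwrite(f"pics/{tag}.png",cv2.convertScaleAbs(np.hstack(a),alpha=1.6))
E
python3 -c "
from fin import *
look('d1')"
```

```text
t 14.53 pos [558.7 301.2 214.1] yaw -85.57 tilt [ 0.004  0.025 -1.   ] shift cm [ 2.03 -3.88  2.12] turn -0.027 F [ 0.  -0.4 -0.8] w 11.0
scene coil 61 [579.4 288.4 348.8] [[560.3, 255.7, 193.1], [596.7, 314.8, 458.0]]
scene green 145 [565.6 292.8 234.4] [[535.6, 261.0, 159.1], [587.4, 306.9, 378.1]]
scene grip 78 [571.3 304.9 205.3] [[553.6, 294.3, 190.5], [584.8, 319.3, 220.8]]
top green 6 [545.  285.5 251.2] [[535.2, 261.4, 183.7], [561.9, 298.9, 369.8]]
top grip 20 [536.5 303.5 205.9] [[528.2, 292.3, 192.2], [544.2, 317.0, 220.5]]
```

Request:
{"fn": "send_rows", "kwargs": {
  "steps": [
    [[0.6,-1,0.5,-0.01,0],[0.6,-1,0.6,-0.01,0],[0.4,-0.9,0.5,-0.01,0],[0.2,-0.6,0.3,0,0],[0,0,0,0,0]]
  ]
}}

```text
clock: 15.05
position: [574.8, 335.7, 194.8]
ee_rot: [0.999, 0.052, 0.002, -0.012]
contact_force: [-0.5, -0.2, -1.0]
gripper_width: 10.9
```

```bash
sed -i 's/&(z>115)$/\&(z>115)\&(z<216)/' fin.py; python3 -c "
from fin import *
look('d1',True)"
```

```text
t 15.05 pos [574.8 335.7 194.8] yaw -84.06 tilt [ 0.003  0.023 -1.   ] shift cm [ 0.19 -0.61  0.09] turn -0.001 F [-0.5 -0.2 -1. ] w 10.9
scene coil 19 [585.6 346.6 186.8] [[578.0, 335.7, 171.1], [593.1, 351.7, 207.8]]
scene green 104 [578.9 334.3 164.3] [[551.5, 330.7, 141.7], [600.2, 337.5, 196.3]]
scene grip 60 [585.  332.8 204.9] [[570.1, 317.2, 190.5], [598.4, 349.7, 215.8]]
top grip 14 [558.3 326.4 204.6] [[550.4, 316.3, 194.3], [567.8, 333.3, 214.9]]
```

View pics/d1.png

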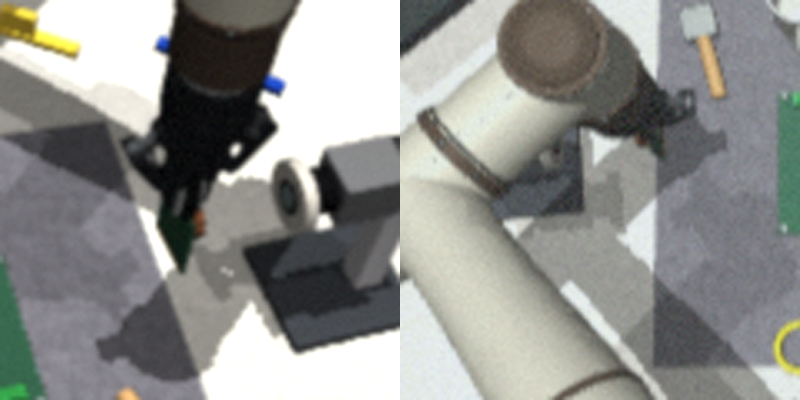

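The scene half shows the card edge-on. The green back is at (178,240), the coil at (199,222) on the lens side and the ring light at (296,192). Next I check the lens point and the card plane numerically.

```bash
python3 - <<'E'
from h import *
Z=np.load("scene0.npz");P=cloud("scene",Z["d"]);h=cv2.cvtColor(Z["im"],cv2.COLOR_BGR2HSV).astype(int)
print("lens px",P[186:192,384:389].reshape(-1,3).mean(0).round(1))
def ray(n,u,v):
    K,R,t=cal(n);o=-R.T@t;r=R.T@np.array([(u-K[0,2])/K[0,0],(v-K[1,2])/K[1,1],1]);return o,r/np.linalg.norm(r)
for n,u,v in(("scene",350+163/4.444,150+172/4.444),("scene",350+166/4.444,150+172/4.444)):print("lens z170",onplane(n,u,v,170).round(1))
# ring white face plane
m=(abs(P[...,0]-565)<45)&(P[...,1]>425)&(P[...,1]<462)&(P[...,2]>130)&(P[...,2]<212)&(h[...,2]>90)
def fit(Q,lab):
    for _ in range(5):
        c=Q.mean(0);N=np.linalg.svd(Q-c,full_matrices=0)[2][2];r=(Q-c)@N;Q=Q[abs(r)<max(2*r.std(),1.5)]
    if N[1]<0:N=-N
    print(lab,len(Q),"c",c.round(1),"n",N.round(3),"yaw",np.degrees(np.arctan2(N[1],N[0])).round(1),"elev",np.degrees(np.arcsin(N[2])).round(1),"rms",r.std().round(2),"min/max",Q.min(0).round(),Q.max(0).round())
fit(P[m],"ring")
Z=np.load("scene2.npz");P=cloud("scene",Z["d"]);h=cv2.cvtColor(Z["im"],cv2.COLOR_BGR2HSV).astype(int);x,y,z=[P[...,i] for i in range(3)]
near=(abs(x-576)<60)&(y>290)&(y<400)&(z>115)&(z<222)
g=near&(h[...,0]>40)&(h[...,0]<95)&(h[...,1]>60);fit(P[g],"green")
fit(P[g&(y<337)],"green<")
c=near&((h[...,0]<18)|(h[...,0]>172))&(h[...,1]>70)&(z<200)&(y>336);print("coil",c.sum(),P[c].mean(0).round(1),P[c].min(0).round(1),P[c].max(0).round(1))
v,u=np.nonzero(g);i=np.argmax(v);print("low corner px",u[i],v[i],P[v[i],u[i]].round(1),"extent px",u.min(),u.max(),v.min(),v.max())
E
```

```text
lens px [562.7 438.4 171.2]
lens z170 [562.9 440.7 170. ]
lens z170 [563.2 442.6 170. ]
ring 83 c [571.4 444.3 197. ] n [-0.161  0.984  0.076] yaw 99.3 elev 4.3 rms 3.28 min/max [532. 436. 170.] [595. 454. 209.]
green 95 c [579.1 334.4 163.5] n [-0.104  0.995  0.001] yaw 96.0 elev 0.1 rms 0.89 min/max [549. 330. 139.] [602. 338. 196.]
green< 86 c [578.  334.2 163.7] n [-0.094  0.996 -0.006] yaw 95.4 elev -0.3 rms 0.8 min/max [549. 330. 140.] [602. 337. 196.]
coil 19 [585.  348.3 183.7] [577.8 339.3 166.6] [593.1 353.4 197.6]
low corner px 354 209 [595.2 337.9 138.5] extent px 348 357 188 209
```

```bash
python3 - <<'E'
from h import *
def atx(n,u,v,X):
    K,R,t=cal(n);o=-R.T@t;r=R.T@np.array([(u-K[0,2])/K[0,0],(v-K[1,2])/K[1,1],1]);return (o+r*(X-o[0])/r[0]).round(1)
print("coil pic",atx("scene",359.7,196.6,590),"corner pic",atx("scene",355.5,211.6,602))
Z=np.load("scene2.npz");P=cloud("scene",Z["d"]);h=cv2.cvtColor(Z["im"],cv2.COLOR_BGR2HSV)
for r in range(184,215,2):
    print(r,[f"{h[r,c,0]},{h[r,c,1]},{h[r,c,2]}|{P[r,c,0]:.0f},{P[r,c,1]:.0f},{P[r,c,2]:.0f}" for c in range(350,365,2)])
E
```

```text
coil pic [590.  346.9 189. ] corner pic [602.  341.1 134.3]
184 ['100,77,10|586,309,249', '120,36,7|586,315,247', '90,51,10|586,321,247', '90,128,4|586,327,246', '45,73,7|571,342,223', '120,10,25|580,342,235', '60,28,18|586,345,241', '23,16,63|414,455,3']
186 ['90,57,9|571,319,220', '135,64,8|580,320,231', '90,15,17|588,322,240', '60,23,11|585,329,235', '120,64,4|577,340,222', '30,8,31|584,342,231', '0,0,31|578,352,220', '20,17,92|426,450,8']
188 ['90,85,6|576,318,217', '110,48,16|581,321,222', '90,12,44|586,324,228', '0,0,11|584,331,224', '120,64,8|588,335,228', '110,22,35|580,346,216', '20,14,54|577,354,210', '24,14,93|432,449,5']
190 ['130,77,10|580,317,213', '105,20,26|578,324,209', '0,0,41|584,327,216', '120,36,7|587,331,220', '105,64,8|588,337,219', '45,12,42|582,346,210', '18,15,83|438,440,5', '20,16,96|438,447,3']
192 ['90,43,12|557,332,171', '0,0,34|581,325,203', '60,8,33|584,329,206', '0,128,2|590,332,213', '10,77,10|588,339,209', '15,32,63|575,353,190', '21,19,94|446,437,5', '20,16,97|446,445,2']
194 ['75,113,18|560,332,165', '70,24,32|569,333,177', '70,59,13|577,335,187',
[... 1331 characters left out ...]
02,386,3', '69,134,19|595,337,144', '48,19,66|600,340,149', '20,17,89|505,405,4', '23,14,73|509,410,7', '24,17,74|505,419,-1', '23,13,76|509,424,3']
210 ['34,11,163|508,377,4', '26,18,111|513,381,9', '60,58,31|599,336,139', '36,15,83|512,396,4', '24,14,93|509,404,-2', '18,17,73|513,409,2', '24,17,75|515,415,4', '18,17,74|515,422,1']
212 ['23,19,108|515,375,2', '24,13,95|518,380,5', '42,16,78|515,389,-1', '25,16,94|520,393,4', '21,18,97|520,400,2', '25,19,81|522,406,5', '18,17,73|522,413,2', '24,17,74|523,419,3']
214 ['30,14,94|523,372,3', '24,14,94|525,378,5', '21,18,97|521,387,-3', '21,18,98|525,392,1', '25,16,96|529,397,5', '20,16,96|532,402,9', '24,17,74|530,410,3', '18,17,74|528,419,-2']
```

Request:
{"fn": "send_rows", "kwargs": {
  "steps": [
    [[0,0.2,0.1,0,0],[0,0.3,0.1,0,0],[0,0.1,0,0,0],[0,0,0,0,0]]
  ]
}}

```text
clock: 15.48
position: [575.3, 327.1, 194.1]
ee_rot: [0.999, 0.051, 0.002, -0.012]
contact_force: [-0.5, 0.9, -1.5]
gripper_width: 11.1
```

```bash
python3 -c "
from h import *
go(574,330,193,275.5)"
```

```text
t 15.48 pos [575.3 327.1 194.1] yaw -84.15 tilt [ 0.004  0.023 -1.   ] shift cm [-0.1  -0.3   0.12] turn 0.006 F [-0.5  0.9 -1.5] w 11.1
```

Request:
{"fn": "send_rows", "kwargs": {
  "steps": [
    [[-0.1,-0.2,0.1,0,0],[0,0,0,0,0],[0,0,0,0,0]]
  ]
}}

```text
clock: 15.73
position: [574.1, 328.4, 194.0]
ee_rot: [0.999, 0.051, 0.003, -0.012]
contact_force: [0.1, 0.5, -0.2]
gripper_width: 10.7
```

```bash
python3 -c "
from fin import *
go(574,329.5,193,275.5)
look('d2')
go(574,329.5,193,275.5)"
```

```text
t 15.73 pos [574.1 328.4 194. ] yaw -84.2 tilt [ 0.005  0.024 -1.   ] shift cm [-0.   -0.11  0.1 ] turn 0.005 F [ 0.1  0.5 -0.2] w 10.7
t 15.73 pos [574.1 328.4 194. ] yaw -84.2 tilt [ 0.005  0.024 -1.   ] shift cm [ 0.32 -1.33  0.03] turn -0.003 F [ 0.1  0.5 -0.2] w 10.7
scene coil 20 [587.1 338.2 188.3] [[578.1, 331.5, 174.5], [594.9, 344.8, 205.4]]
scene green 107 [579.9 327.  165.9] [[553.4, 323.5, 140.0], [598.4, 330.3, 207.0]]
scene grip 61 [585.1 326.5 205.7] [[574.2, 309.5, 191.1], [598.5, 345.2, 215.7]]
top green 5 [558.1 322.3 182. ] [[552.0, 319.1, 163.1], [561.4, 324.3, 203.3]]
top grip 14 [556.7 320.4 203.6] [[545.1, 309.1, 191.5], [567.4, 329.5, 213.3]]
t 15.83 pos [574.1 328.5 193.9] yaw -84.2 tilt [ 0.005  0.024 -1.   ] shift cm [-0.   -0.1   0.09] turn 0.005 F [ 0.2  0.1 -0.7] w 11.1
```

```bash
python3 - <<'E'
from h import *
S={}
for n in("scene","top"):
    F=[optics.get_image(n) for _ in range(12)]
    S[n]=(np.mean([f[0].astype(float) for f in F],0),np.median([f[1] for f in F],0))
im,d=S["scene"];P=cloud("scene",d);np.savez("avg.npz",im=im,d=d,imt=S["top"][0],dt=S["top"][1])
print("lens",[ (u,v,*P[v,u].round(1)) for v in(184,186,188,190,192) for u in(383,385,387)])
hs=cv2.cvtColor(im.astype(np.uint8),cv2.COLOR_BGR2HSV);x,y,z=[P[...,i] for i in range(3)]
for n in S:
    Q=cloud(n,S[n][1]);X,Y,W=[Q[...,i] for i in range(3)]
    for lo,hi in((190,200),(205,216)):
        L=[]
        for y0 in range(466,560,8):
            m=(Y>y0)&(Y<y0+8)&(W>lo)&(W<hi)&(abs(X-560)<60)
            if m.sum()>4:L.append((y0+4,*np.percentile(X[m],[8,92]).round(1)))
        print(n,lo,L)
a=cv2.resize(im[165:225,335:415],(800,600),interpolation=cv2.INTER_CUBIC);cv2.imwrite("pics/e1.png",cv2.convertScaleAbs(a,alpha=2))
E
```

```text
lens [(383, 184, np.float64(542.5), np.float64(437.4), np.float64(167.1)), (385, 184, np.float64(551.2), np.float64(437.9), np.float64(177.8)), (387, 184, np.float64(558.8), np.float64(439.0), np.float64(187.2)), (383, 186, np.float64(545.2), np.float64(437.9), np.float64(161.1)), (385, 186, np.float64(555.1), np.float64(437.6), np.float64(173.5)), (387, 186, np.float64(563.2), np.float64(438.3), np.float64(183.6)), (383, 188, np.float64(547.1), np.float64(439.0), np.float64(153.6)), (385, 188, np.float64(558.7), np.float64(437.4), np.float64(168.7)), (387, 188, np.float64(566.6), np.float64(438.3), np.float64(178.6)), (383, 190, np.float64(551.5), np.float64(438.3), np.float64(149.9)), (385, 190, np.float64(561.1), np.float64(438.1), np.float64(162.1)), (387, 190, np.float64(568.5), np.float64(439.3), np.float64(171.4)), (383, 192, np.float64(554.1), np.float64(438.9), np.float64(143.4)), (385, 192, np.float64(563.1), np.float64(439.1), np.float64(154.9)), (387, 192, np.float64(571.7), np.float64(439.5), np.float64(166.0))]
scene 190 [(470, np.float64(552.1), np.float64(571.0)), (478, np.float64(538.1), np.float64(579.7)), (486, np.float64(539.1), np.float64(584.9)), (494, np.float64(540.0), np.float64(583.4)), (502, np.float64(537.4), np.float64(582.8)), (510, np.float64(535.8), np.float64(582.4)), (518, np.float64(540.2), np.float64(581.2)), (526, np.float64(535.8), np.float64(580.2)), (534, np.float64(534.9), np.float64(580.5)), (542, np.float64(545.5), np.float64(578.9)), (550, np.float64(566.7), np.float64(567.7))]
scene 205 [(542, np.float64(543.3), np.float64(566.5)), (550, np.float64(542.9), np.float64(567.8)), (558, np.float64(542.7), np.float64(566.6))]
top 190 []
top 205 []
```

View pics/e1.png

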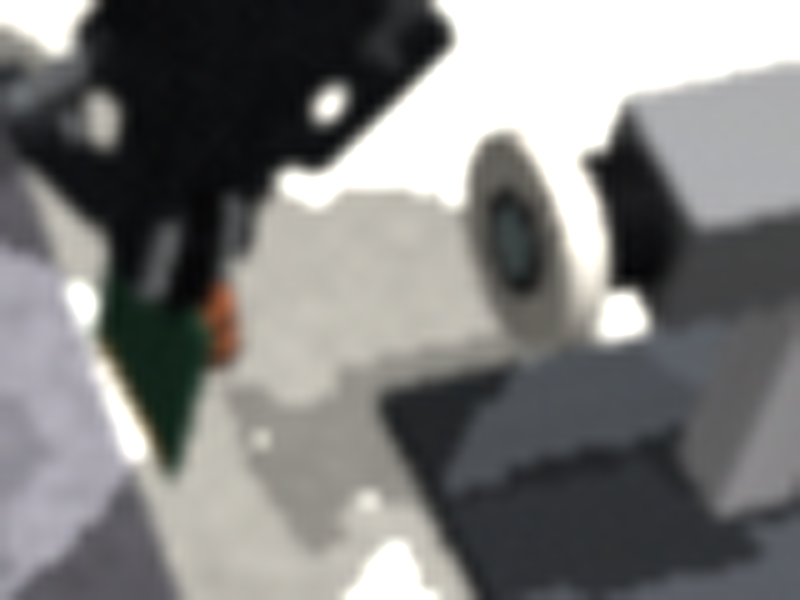

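Request:
{"fn": "send_rows", "kwargs": {
  "steps": [
    [[0.2,0,0.1,0,0],[0,0,0,0,0],[0,0,0,0,0],[0,0,0,0,0]]
  ]
}}

```text
clock: 17.37
position: [576.4, 328.7, 192.6]
ee_rot: [0.999, 0.05, 0.003, -0.012]
contact_force: [0.2, 0.1, -1.5]
gripper_width: 11.2
```

```bash
python3 -c "
from fin import *
go(576,328.4,193,276)
look('d3')"
```

```text
t 17.37 pos [576.4 328.7 192.6] yaw -84.21 tilt [ 0.004  0.024 -1.   ] shift cm [-0.04  0.02 -0.04] turn -0.004 F [ 0.2  0.1 -1.5] w 11.2
t 17.37 pos [576.4 328.7 192.6] yaw -84.21 tilt [ 0.004  0.024 -1.   ] shift cm [ 0.1  -1.33 -0.11] turn -0.004 F [ 0.2  0.1 -1.5] w 11.2
scene coil 23 [588.  338.9 186.5] [[579.8, 329.4, 170.0], [596.2, 346.0, 204.5]]
scene green 104 [581.5 326.9 163.7] [[555.1, 323.7, 138.1], [601.7, 330.1, 202.3]]
scene grip 71 [586.2 325.5 205.3] [[571.0, 309.0, 191.3], [600.0, 345.3, 214.5]]
top grip 17 [559.8 320.9 203.3] [[549.3, 309.2, 191.1], [570.5, 330.6, 214.9]]
```

The pose is stable and within a millimetre of the target. Before handing in, I check the other cards, the bar and the loose things against the first pictures.

```bash
python3 - <<'E'
from h import *
a=np.load("scene0.npz")["im"].astype(int);Z=np.load("scene2.npz");b=Z["im"].astype(int);P=cloud("scene",Z["d"])
h=cv2.cvtColor(Z["im"],cv2.COLOR_BGR2HSV).astype(int);x,y,z=[P[...,i] for i in range(3)]
for n,(c,r) in dict(mug=(315,278),spool=(256,294),flux=(212,305),brush=(352,270),relay=(291,241),tape=(283,176),driver=(155,187)).items():
    print(n,abs(a-b)[r-6:r+7,c-8:c+9].mean().round(1))
for yc in(71,155):
    m=(abs(x-540)<30)&(abs(y-yc)<17)&(z>100)&(z<118);print("card y",yc,m.sum(),P[m].mean(0).round(1))
m=(x>480)&(x<600)&(y<-310)&(y>-485)&(h[...,1]<50)&(z>74)&(z<115);print("bar",m.sum(),P[m].mean(0).round(1),np.percentile(P[m],[2,98],axis=0).round().tolist())
job.job_done()
E
```

```text
mug 8.3
spool 3.2
flux 9.8
brush 7.2
relay 3.9
tape 6.1
driver 5.9
card y 71 61 [541.3  70.7 109.7]
card y 155 60 [542.3 154.6 110. ]
bar 354 [ 544.3 -396.    87.9] [[534.0, -462.0, 76.0], [553.0, -330.0, 110.0]]
the job is handed in; nothing more can be done
```

The bar is lying flat in the open drawer. The coil card is still gripped in front of the inspection camera, and I handed the job in at about 17 s on the robot's clock.

- **Bar:** It sits on the drawer floor at y -462 to -330, with the drawer walls at about -487 and -310. It is also clear of the front panel and of the unit's top.
- **Coil card:** In the last check the gripper was within 0.5 mm of the pose I had worked out. The card was about 0.2° from my estimate of square to the lens and leaned about 1.4°. The gripper's tilt cannot be corrected with these moves.
- **Other cards and loose things:** The relay and capacitor cards are still seated, with their tops at about 110 mm. Comparing the first and last pictures showed only small changes around the loose things, which I put down to shadows and noise.

Some measurements disagreed:
- **Lens distance:** The camera's base outline put the lens front near y = 451. Direct depth readings in the scene view, and a rougher top-view estimate, put it at 438 to 441, and I used those. If the base outline was right, the coil is about 11 mm too far from the lens.
- **Lens sideways position and coil height:** These are good to about 2–3 mm. The pictures suggested the coil was up to about 3 mm higher than the arm's own reading, so I lowered the card about 2 mm as a compromise.

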